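# Hold the dapping press at depth

## Robot

A 7-joint arm with a two-finger parallel gripper is mounted at the origin on a cart in front of the work surface, level with it; the furniture and walls round the work are solid. World frame = base frame: x ahead of the robot, y to its left, z up, the work surface at z = 0. Lengths are in m, angles in rad, forces in N, time in s.
With the tool pointing down it reaches from about 0.4 to 0.875 m from the base axis. Payload 19.3 kg.
Tool frame: the origin (TCP) lies at the very end of the fingers, on their centre line; the grasp point (between the pads) lies bot.grasp_offset behind it (bot.grasp_offset is the distance from the TCP to the grasp point, in m); z points along the fingers, y is the direction in which the jaws open and shut (so a half turn about z gives the same grasp; the last joint's range is limited). The gripper opens to 85 mm and grips with 20 to 120 N. Pads are 22 mm wide; open, the fingers measure 114 mm over their backs; the gripper's body (76 mm by 85 mm) begins 54 mm behind the grasp point. The pads swing forward as they close: fully open they stand 13 mm farther back than shut.
Start: joints at [1.206, 0.521, -0.036, 1.599, 0.021, 1.021, -0.113], TCP at [0.182, -0.598, 0.231] pointing down, gripper open.
Joint ranges: [-2.91, 2.91], [-0.3, 2.13], [-1.5, 1.42], [0.17, 2.43], [-1.26, 4.41], [0.16, 1.93], [-2.52, 2.52]. Speed limits (rad/s): [1.89, 1.89, 2.39, 2.39, 3.01, 3.01, 3.01].

## Interface

Orientations are given as [roll, pitch, yaw] about the fixed x, y, z axes, in that order (R = Rz(yaw) Ry(pitch) Rx(roll)).
In Python, from workcell import bot gives the robot as it stands. The module is installed in compiled form; this text tells all that it offers.
- The arm moves only by the shell command python3 -m handwheel 'ROWS' [OPENING] [FORCE]. ROWS is JSON, a list of rows, each a list of 6 numbers: the shift along the tool's x, y, z as a fraction of full scale, then the turn, a rotation vector about the tool's x, y, z as a fraction of full scale. In form: [[x, y, z, rx, ry, rz], ...]. A call has 1 to 8 rows; each row shifts and turns the commanded pose from where the row before left it, along the tool's axes as they then stand; what a row does not reach is not made up. Full scale, the value 1, is 0.025 m for a shift and 360 degrees for a turn. A row lasts 1/8 s, in which the tool goes at most 62.5 mm and 10.7 degrees, less where a joint would pass 70% of its speed; a pose out of reach is approached as far as the arm can. A call with a number of a shift or a turn outside -1 to 1 is refused whole. A call with a gripper value outside its range is refused whole. OPENING is the closure, from -1 (fully open) to 1 (shut), set as the call begins (- or left out, the last holds). The fingers move at their own pace and stop on an object; FORCE is the grip in N (left out, the last holds). Time passes only in rows, so rows that do not move let the fingers close. It gives the time, the measured TCP pose, the force and the opening at its end, in the units of the state.
- bot.observe(): the state, without advancing time (a new reading comes with each control period).
- bot.grab_frame(name): name is "scene" or "top" or "wrist"; returns a dict with "pixels" (384x512x3 uint8, blue, green, red), "vertical_fov" (degrees; the focal length in pixels is half the picture's height over the tangent of half this angle, whatever the lens; pixels are square), "cx", "cy" (the principal point, pixels), "R" (3x3) and "t" (3): a world point X has camera coordinates R X + t. Camera axes: x right, y down, z forward; pixel columns grow to the right and rows downward; lengths in m; the calibration is good to about 2 mm. A picture is of the moment at which its call begins. There is no depth.
- bot.job_done(): hands the job in, once; it reports no verdict.
Trained networks look in a picture, given as the dict that the camera call returned (one of the last four; its "shot" number tells which), for a name from the list of things; names that differ only in an ending like _2 or _b are one class to them, and where a whole thing is asked for, a point or a joint stands for the part that bears it (a point fixed in the world has none). Each returns a list of dicts, best first, with "score" (0 to 1); they miss things now and then, are a little off and sometimes report something else, mostly with a low value. They report only what shows in the picture. A call takes as long as a camera call.
- bot.trace(picture, thing): "region" (384x512 bool, what is visible of it) and "point" ([column, row] in pixels, amid what is visible of it).
The state is a dict: "clock": time; "qpos": joint angles; "qd": joint speeds; "joint_efforts": joint torques, N m; "position": TCP position; "tool_rot": TCP orientation; "force": force on the tool from outside, world axes, zero at the start; "moment": the same for the moment, N m; "grip_width": finger opening in m.
Only numpy, scipy, OpenCV 4.12 (cv2) and the standard library are available. Lean on these libraries where they do the work, as an engineer would, in place of code of your own. Each camera call takes 0.05 s, during which the arm holds its last target.

## Task

On the small bench press, wind the handwheel until the carriage with the die block touches the end stop under the punch, and leave it there. Only then push the spring-loaded bail lever down until the ram's pointer is level with the long mark on the depth plate (12 mm down), never driving it close to the bottom of its 18 mm stroke. Do not let go: the program finishes while the hand is still holding the lever down at that mark, with the bottle, jar and tin nearby left undisturbed.

Things in the scene. Friction and masses are not known exactly. Their poses are not given: they have to be found in the camera images.
- press: Grey bench press fixed to the table. Origin: on the table directly below the punch; +x from the front (lever side) to the column, +y along the rails from handwheel to end stop. Base x -35..78, y -270..80, 12 mm thick; column and head x -15..75, y -30..30, up to z 218 (hinge lugs to 250); end stop at y 35..47, up to z 52; gearbox with handwheel at x -12, y -180 (mm).
- depth_mark (a point): The long dark mark (24 mm) on the front face of the aluminium depth plate (24 x 56 mm) below the press's head: 12 mm of ram travel. Short marks show 0, 4, 8 and 16 mm. The ram's thin dark pointer moves along the plate and starts at the 0 mark.
- wheel_axis (a point): Centre of the top face of the aluminium handwheel: upright axis z, disc of 96 mm diameter, 10 mm thick, this face 90 mm above the table; a 32 mm hub stands 6 mm above it. Its x axis points to the crank knob, 36 mm off.
- crank_knob (a point): Middle of the upright black crank knob on the handwheel: 20 mm diameter, 40 mm tall (94 to 134 mm above the table), this point at 116 mm, 36 mm from the wheel's axis. It revolves freely on its own pin, so it can be gripped from above and carried round the wheel's axis without turning the hand.
- wheel (a joint): Angle of the handwheel, rad: 0 (carriage fully back) to 6.0 (carriage at the end stop), growing counter-clockwise seen from above. Stays where it is left; 2 to 3 N at the knob turns it. Starts between 0 and 2.5.
- carriage (a joint): Travel in m towards the end stop of the carriage (56 x 62 mm slide with the 46 mm steel die block): 0.012 per rad of the wheel, 0 = fully back, 0.072 = touching the end stop, die under the punch.
- bail_bar (a point): Middle of the black cross bar (18 mm diameter, 66 mm long, along the press's y axis) at the front of the U-shaped bail lever; steel arms 86 mm apart hold its ends, so its middle can be pinched across or pressed from above. At rest at x -139, z 287 mm of the press frame. Pressed, it goes down on an arc of 190 mm radius about the hinge line.
- lever_hinge (a point): Point on the lever's hinge line midway between its arms: at x 45, y 0, z 238 mm of the press frame; the line runs along the press's y axis. At rest the lever's arms rise 0.26 rad above level from here forward (towards the press's -x).
- lever (a joint): Angle of the bail lever, rad: 0 = up at rest, growing as the bar is pressed down, 0.4 = bottom. Spring 2.2 N m/rad, preloaded: about 5 N at the bar starts it, about 8 N holds it at 0.267 (12 mm of ram travel); springs back up when let go.
- ram (a joint): Travel in m of the ram and punch downwards: 0 = up, 0.018 = bottom; 0.045 per rad of the lever. The long mark is at 0.012.
- oil: Cream oil bottle with a red nozzle, 42 mm diameter, 129 mm tall, standing loose on the table behind the press; origin at the centre of its foot. Leave it alone.
- flux: Glass flux jar with a black lid, 51 mm diameter, 54 mm tall, loose on the table behind the press; origin at the centre of its foot. Leave it alone.
- tin: Round green-lidded solder tin, 65 mm diameter, 21 mm tall, loose behind the gearbox; origin at the centre of its foot. Leave it alone.

How it is judged:
On the way, in this order (a step that is already met when the one before it is completed fails the run):
1. the handwheel has been wound until the carriage touches the end stop, the lever still up (value of joint carriage above 0.07 m and value of joint ram below 0.003 m), for 0.2 s.
2. the lever has been pressed to the long mark and is held there (value of joint ram between 0.0095 and 0.0145 m and contact force between the fingers and lever above 2 N), for 0.5 s.
At the end, for the whole second after the job is handed in: The carriage is within 2 mm of the end stop, the ram stands still 9.5 to 14.5 mm down (the 12 mm mark +- 2.5 mm), and the fingers are still on the lever with more than 2 N (all of step 2 and value of joint carriage above 0.07 m and velocity of joint lever between -0.05 and 0.05 rad/s); the arm keeps its last pose, push and grip.
It fails at once if the ram is more than 5 mm down while the carriage is more than 3 mm short of the end stop (value of joint ram above 0.005 m and value of joint carriage below 0.069 m).
It fails at once if the ram is driven more than 17 mm down, to the bottom of its stroke (value of joint ram above 0.017 m).
It fails at once if the oil bottle, flux jar or solder tin is pushed more than 20 mm or tipped (distance of any of oil, flux, tin from where it was at the start of the episode above 0.02 m or angle between any of oil, flux, tin's own z axis and vertical above 0.4 rad).
It also fails if it takes over 53 s, if anything falls off the work surface, if the arm or the gripper's body presses on something with over 40 N, if the wrist force passes 120 N, or if a joint passes its speed limit or range.

## Working session

There is one attempt and no reset: what is moved stays moved. The work goes in short steps, Python scripts to look and compute and a shell command to move; the robot and the scene stay as the last step left them, time stands still between calls to the robot, and variables do not carry over. Pictures are saved under pics/ and viewed, and the job is handed in when it is done.

```bash
mkdir -p pics; ls; python3 - <<'E'
from workcell import bot
import cv2,numpy as np
np.set_printoptions(precision=4,suppress=True)
print(bot.observe(), bot.grasp_offset)
for n in ["scene","top","wrist"]:
    f=bot.grab_frame(n); cv2.imwrite(f"pics/a_{n}.png",f["pixels"])
    print(n,f["vertical_fov"],f["cx"],f["cy"],f["R"],f["t"])
    for th in ["press","wheel_axis","crank_knob","bail_bar","depth_mark","carriage","oil","flux","tin"]:
        r=bot.trace(f,th)
        print(th,[(round(x["score"],2),x["point"],int(x["region"].sum())) for x in r[:2]])
E
```

```text
pics
{'clock': 0.0, 'qpos': array([ 1.2058,  0.522 , -0.0363,  1.6   ,  0.0212,  1.0211, -0.1128]), 'qd': array([-0.0013, -0.0008,  0.0019,  0.0011,  0.0019,  0.0001,  0.0005]), 'joint_efforts': array([  0.0011, -92.7101,   1.9809, -36.9933,   0.0179,   0.0082,
        -0.    ]), 'position': array([ 0.1814, -0.5977,  0.2307]), 'tool_rot': array([-3.1405,  0.0001,  0.2947]), 'force': array([ 0.803 , -0.1173, -0.3986]), 'moment': array([-0.0181, -0.0318,  0.0241]), 'grip_width': 0.08539222399394891} 0.0187
scene 54.38471685629812 251.93448863803076 194.10348577600234 [[-0.5143  0.8576  0.0009]
 [ 0.6793  0.408  -0.6099]
 [-0.5235 -0.3131 -0.7924]] [ 0.4706 -0.2368  1.4126]
press [(0.96, [271.7, 215.6], 4622), (0.43, [274.8, 209.7], 90)]
wheel_axis [(0.56, [270.3, 181.9], 488)]
crank_knob [(0.74, [270.4, 181.8], 416), (0.65, [268.8, 238.2], 209)]
bail_bar [(0.86, [294.4, 184.9], 1161)]
depth_mark [(0.7, [270.3, 218.5], 4721)]
carriage [(0.5, [271.0, 237.0], 220)]
oil [(0.63, [185.7, 198.9], 321)]
flux [(0.77, [207.6, 195.8], 294)]
tin [(0.65, [189.0, 181.0], 228), (0.34, [271.5, 213.8], 4685)]
top 48.680544686403294 260.31638103515485 189.3605503233993 [[-0.0256 -0.9997 -0.0046]
 [-0.9954  0.0259 -0.0921]
 [ 0.0922  0.0022 -0.9957]] [-0.1613  0.6011  1.2596]
press [(0.91, [246.6, 195.9], 5390)]
wheel_axis [(0.66, [258.5, 222.9], 865)]
crank_knob [(0.38, [247.2, 227.8], 46)]
bail_bar [(0.61, [220.9, 159.7], 1161)]
depth_mark [(0.89, [249.8, 195.6], 5151)]
carriage [(0.83, [241.0, 188.4], 406)]
oil [(0.5, [331.6, 171.4], 236)]
flux [(0.66, [316.5, 190.6], 226)]
tin [(0.65, [352.0, 196.1], 348)]
wrist 67.35636585621995 259.87906598459665 193.92830595539104 [[ 0.2908 -0.9568  0.0013]
 [-0.9234 -0.2803  0.2624]
 [-0.2507 -0.0775 -0.965 ]] [-0.6252 -0.0337  0.3776]
press []
wheel_axis []
crank_knob []
bail_bar []
depth_mark []
carriage []
oil []
flux []
tin []
```

```bash
python3 - <<'E'
import cv2
for n,(x0,y0,x1,y1) in {"scene":(150,120,390,300),"top":(160,100,400,280)}.items():
    i=cv2.imread(f"pics/a_{n}.png")[y0:y1,x0:x1]
    cv2.imwrite(f"pics/a_{n}_z.png",cv2.resize(i,None,fx=3.3,fy=3.3,interpolation=cv2.INTER_CUBIC))
E
```

```text
(no output)
```

View pics/a_scene.png

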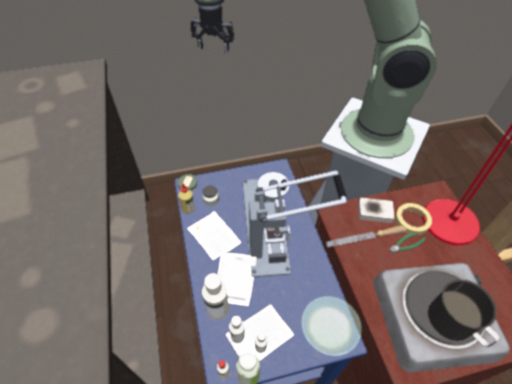

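View pics/a_scene_z.png

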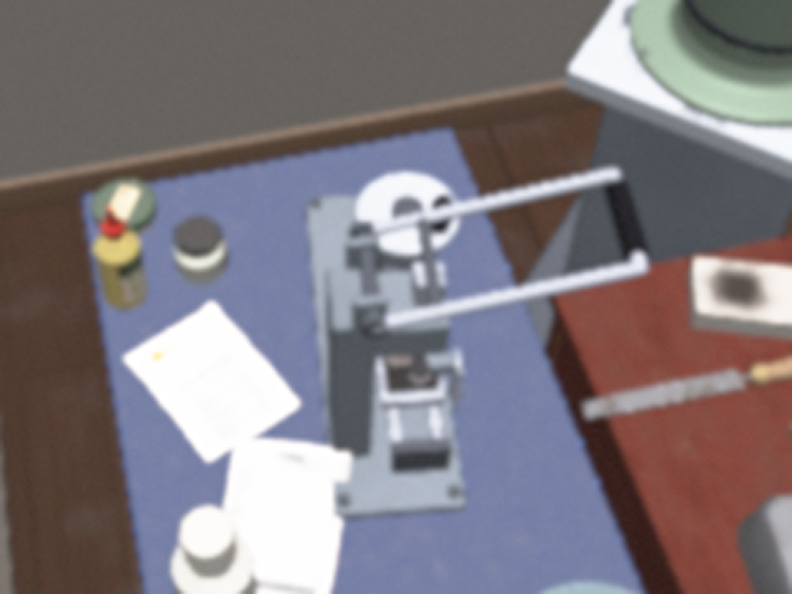

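View pics/a_top_z.png

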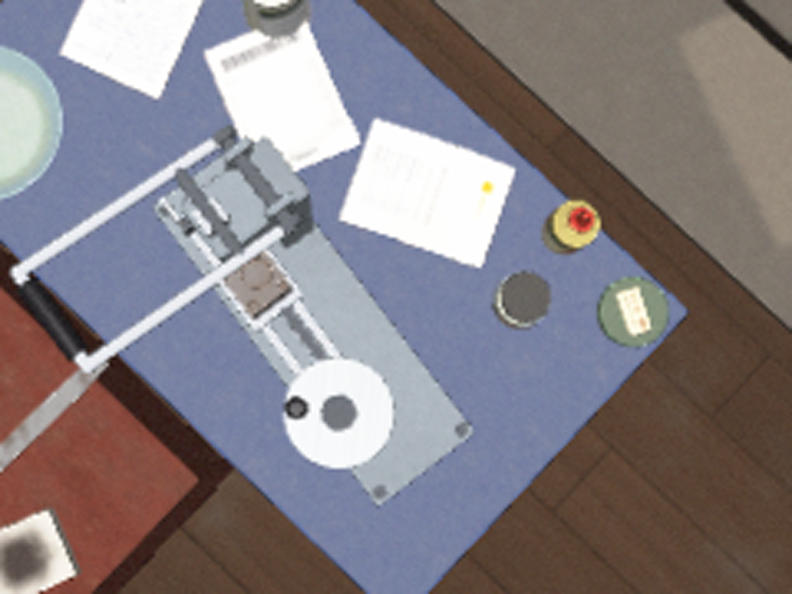

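```bash
cat > h.py <<'E'
import numpy as np,cv2
from scipy.optimize import least_squares
np.set_printoptions(precision=4,suppress=True)
def foc(f): return f["pixels"].shape[0]/2/np.tan(np.radians(f["vertical_fov"])/2)
def proj(f,X):
    c=np.asarray(f["R"])@np.asarray(X,float)+f["t"]; k=foc(f)
    return np.array([f["cx"]+k*c[0]/c[2],f["cy"]+k*c[1]/c[2]])
def ray(f,uv,z):
    k=foc(f);d=np.array([(uv[0]-f["cx"])/k,(uv[1]-f["cy"])/k,1])
    R=np.asarray(f["R"]);o=-R.T@f["t"];d=R.T@d
    return o+d*(z-o[2])/d[2]
def p2w(p,X):
    c,s=np.cos(p[2]),np.sin(p[2]);X=np.asarray(X)/1000
    return np.array([p[0]+c*X[0]-s*X[1],p[1]+s*X[0]+c*X[1],X[2]])
E
python3 - <<'E'
from h import *
from workcell import bot
fs=bot.grab_frame("scene");ft=bot.grab_frame("top")
Z=3.3
T=lambda a,b:(a/Z+160,b/Z+100)
S=lambda a,b:(a/Z+150,b/Z+120)
obs=[(ft,(-12,-180,96),T(339,412)),(fs,(-12,-180,96),S(408,209)),
(ft,(-139,0,287),T(54,319)),(fs,(-139,0,287),S(629,218)),
(ft,(-35,-270,12),T(377,503)),(ft,(78,-270,12),T(471,432)),
(fs,(-35,80,12),S(465,500)),(fs,(78,80,12),S(337,512)),]
def r(p): return np.concatenate([proj(f,p2w(p,X))-u for f,X,u in obs])
s=least_squares(r,[.6,-.1,-1.13],loss='soft_l1')
print(s.x,np.degrees(s.x[2]));print(r(s.x).reshape(-1,2))
p=s.x;np.save("p.npy",p)
for f,u in((ft,T(295,406)),(fs,S(442,212))):
    k=ray(f,u,.134);print("knob",k)
    w=p2w(p,(-12,-180,134));d=k-w;print(np.hypot(*d[:2]),np.degrees(np.arctan2(d[1],d[0])))
print("wheel",w,"bar",p2w(p,(-139,0,287)),"hinge",p2w(p,(45,0,238)))
print(bot.observe()["clock"])
E
```

```text
[ 0.6417 -0.0834 -0.943 ] -54.031980948914004
[[-0.609  -0.0557]
 [-0.2211 -1.1804]
 [-1.308   0.1233]
 [-0.7209 -0.2032]
 [-0.0596  0.9524]
 [ 0.9099 -0.3392]
 [ 0.633   0.6362]
 [-0.7796  0.2495]]
knob [ 0.4944 -0.1445  0.134 ]
0.035391273979759025 81.2117087957606
knob [ 0.5084 -0.1359  0.134 ]
0.047675592943215384 65.96856390371724
wheel [ 0.489  -0.1794  0.134 ] bar [0.5601 0.0291 0.287 ] hinge [ 0.6681 -0.1199  0.238 ]
1.6
```

```bash
python3 -m handwheel '[[0.5,-0.4,0,0,0,0],[1,-0.8,0,0,0,0],[1,-0.8,0,0,0,0],[1,-0.8,0,0,0,0],[1,-0.8,0,0,0,0],[1,-0.8,0,0,0,0],[1,-0.8,0,0,0,0],[1,-0.8,0,0,0,0]]' -1 30
python3 -m handwheel '[[1,-0.8,0,0,0,0],[1,-0.8,0,0,0,0],[1,-0.8,0,0,0,0],[1,-0.8,0,0,0,0],[1,-0.8,0,0,0,0],[0.5,-0.4,0,0,0,0],[0,0,0,0,0,-0.027],[0,0,0,0,0,-0.026]]'
python3 - <<'E'
from h import *
from workcell import bot
p=np.load("p.npy")
for n in("wrist","top"):
    f=bot.grab_frame(n);cv2.imwrite(f"pics/b_{n}.png",f["pixels"])
    for X in [(-12,-180,90),(-139,0,287),(45,0,238)]: print(n,X,proj(f,p2w(p,X)))
    r=bot.trace(f,"crank_knob");print([(x["score"],x["point"],x["region"].sum(),ray(f,x["point"],.125)) for x in r[:2]])
print(bot.observe())
E
```

```text
clock: 2.6
position: [0.3183, -0.3981, 0.2314]
tool_rot: [3.141, -0.0, 0.296]
force: [0.2, 0.1, 1.0]
grip_width: 0.0856
clock: 3.6
position: [0.4168, -0.2545, 0.2313]
tool_rot: [3.141, 0.0, 0.634]
force: [-0.6, -0.7, 1.3]
grip_width: 0.0853
wrist (-12, -180, 90) [240.2412  75.0639]
wrist (-139, 0, 287) [-1285.3111 -2297.759 ]
wrist (45, 0, 238) [ 415.4064 -747.0417]
[(0.63, [201.8, 34.3], np.int64(731), array([ 0.4931, -0.1426,  0.125 ])), (0.18, [264.0, 72.8], np.int64(18309), array([ 0.4994, -0.1982,  0.125 ]))]
top (-12, -180, 90) [262.1189 224.8115]
top (-139, 0, 287) [175.0557 196.79  ]
top (45, 0, 238) [236.9511 154.5207]
[(0.52, [248.7, 223.5], np.int64(27), array([ 0.4933, -0.1422,  0.125 ]))]
{'clock': 3.8, 'qpos': array([ 0.6233,  0.3135, -0.2428,  1.9412,  0.095 ,  0.8978, -0.615 ]), 'qd': array([-0.005 ,  0.0005,  0.0043, -0.0021, -0.    ,  0.0015, -0.0054]), 'joint_efforts': array([  0.298 , -68.1555,  -1.7906, -33.7971,   0.0692,   0.0058,
         0.6937]), 'position': array([ 0.4167, -0.255 ,  0.2313]), 'tool_rot': array([-3.1416,  0.0001,  0.6233]), 'force': array([-0.1869, -0.0126,  0.7339]), 'moment': array([0.0093, 0.0151, 0.0037]), 'grip_width': 0.08584943782943656}
```

View pics/b_wrist.png

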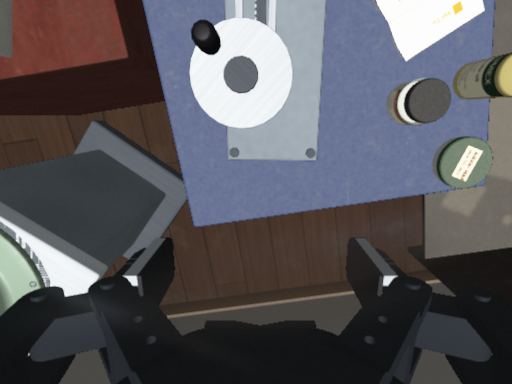

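View pics/b_top.png

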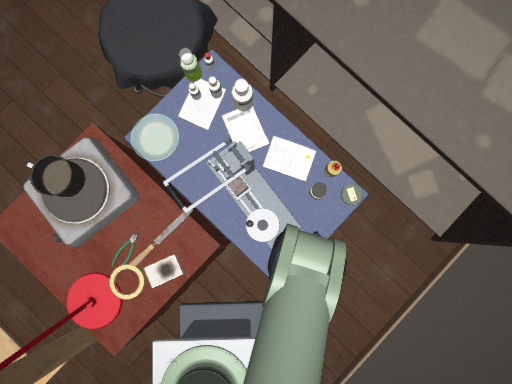

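```bash
python3 -m handwheel '[[0.85,-0.31,0,0,0,0],[0.85,-0.31,0,0,0,0],[0.85,-0.31,0,0,0,0],[0.85,-0.31,0,0,0,0],[0.85,-0.31,0,0,0,0],[0.85,-0.31,0.5,0,0,0],[0,0,1,0,0,0],[0,0,0,0,0,0]]'
python3 - <<'E'
from h import *
from workcell import bot
p=np.load("p.npy")
f=bot.grab_frame("wrist");cv2.imwrite(f"pics/c_wrist.png",f["pixels"])
r=bot.trace(f,"crank_knob");print([(x["score"],x["point"],x["region"].sum(),ray(f,x["point"],.12)) for x in r[:2]])
s=bot.observe();t=s["position"].copy();print(t,s["tool_rot"])
for z in(.134,.094):
  print(proj(f,[t[0],t[1],z]))
f=bot.grab_frame("top")
r=bot.trace(f,"carriage")
for x in r[:2]:
  w=ray(f,x["point"],.045);c,s=np.cos(p[2]),np.sin(p[2]);d=w[:2]-p[:2];print(x["score"],x["region"].sum(),c*d[0]+s*d[1],-s*d[0]+c*d[1])
E
```

```text
clock: 4.8
position: [0.492, -0.1421, 0.1927]
tool_rot: [-3.14, 0.002, 0.625]
force: [-0.1, -0.5, 0.8]
grip_width: 0.0855
[(0.72, [261.2, 200.0], np.int64(706), array([ 0.4952, -0.1411,  0.12  ]))]
[ 0.4929 -0.1426  0.1943] [3.1415 0.0001 0.6257]
[261.061  208.9551]
[260.922  194.4517]
0.84 282 0.007848069132272012 -0.04320332759092255
```

View pics/c_wrist.png

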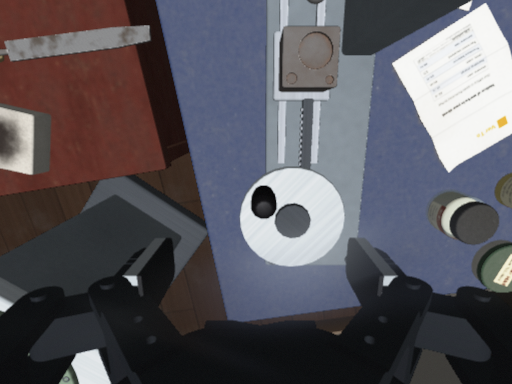

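```bash
python3 -m handwheel '[[0,0,0.9,0,0,0],[0,0,0.9,0,0,0],[0,0,0.9,0,0,0],[0,0,0.9,0,0,0],[0,0,0,0,0,0]]'
python3 -m handwheel '[[0,0,0,0,0,0],[0,0,0,0,0,0],[0,0,0,0,0,0],[0,0,0,0,0,0],[0,0,0,0,0,0],[0,0,0,0,0,0]]' 1 30
python3 - <<'E'
from h import *
from workcell import bot
p=np.load("p.npy")
f=bot.grab_frame("wrist");cv2.imwrite(f"pics/d_wrist.png",f["pixels"])
s=bot.observe();print(s)
w=p2w(p,(-12,-180,90));d=s["position"]-w;a=np.arctan2(d[1],d[0]);print(w,np.hypot(*d[:2]),np.degrees(a))
psi=s["tool_rot"][2];X=np.array([np.cos(psi),np.sin(psi)]);Y=np.array([np.sin(psi),-np.cos(psi)])
q=s["position"][:2];st=.3;
for i in range(1,17):
  n=w[:2]+.036*np.array([np.cos(a+st*i),np.sin(a+st*i)]);e=(n-q)/.025;q=n
  print("[%.2f,%.2f,0,0,0,0],"%(e@X,e@Y),end="\n" if i%8==0 else "")
E
```

```text
clock: 5.62
position: [0.4924, -0.1424, 0.1034]
tool_rot: [-3.141, 0.001, 0.627]
force: [0.3, 0.3, 0.1]
grip_width: 0.0854
clock: 6.38
position: [0.4932, -0.1426, 0.1043]
tool_rot: [3.141, -0.0, 0.627]
force: [-1.0, -1.7, 7.0]
grip_width: 0.0188
{'clock': 6.425, 'qpos': array([ 0.352 ,  0.5387, -0.2477,  1.9897,  0.2138,  0.6368, -0.9777]), 'qd': array([-0.0021, -0.0007,  0.0004,  0.0004, -0.    ,  0.0008,  0.0001]), 'joint_efforts': array([ -0.7281, -78.4099,  -2.7832, -23.8013,  -0.2221,  -0.307 ,
        -0.    ]), 'position': array([ 0.4932, -0.1426,  0.1043]), 'tool_rot': array([ 3.1407, -0.0004,  0.6276]), 'force': array([-0.8981, -0.9167,  8.0097]), 'moment': array([-0.2947,  0.1754, -0.0054]), 'grip_width': 0.018815475060598916}
[ 0.489  -0.1794  0.09  ] 0.03708183033548362 83.43153209340457
[-0.39,-0.21,0,0,0,0],[-0.41,-0.12,0,0,0,0],[-0.43,0.00,0,0,0,0],[-0.41,0.13,0,0,0,0],[-0.35,0.25,0,0,0,0],[-0.26,0.34,0,0,0,0],[-0.15,0.40,0,0,0,0],[-0.03,0.43,0,0,0,0],
[0.10,0.42,0,0,0,0],[0.22,0.37,0,0,0,0],[0.32,0.29,0,0,0,0],[0.39,0.18,0,0,0,0],[0.43,0.06,0,0,0,0],[0.42,-0.07,0,0,0,0],[0.38,-0.19,0,0,0,0],[0.31,-0.30,0,0,0,0],
```

View pics/d_wrist.png

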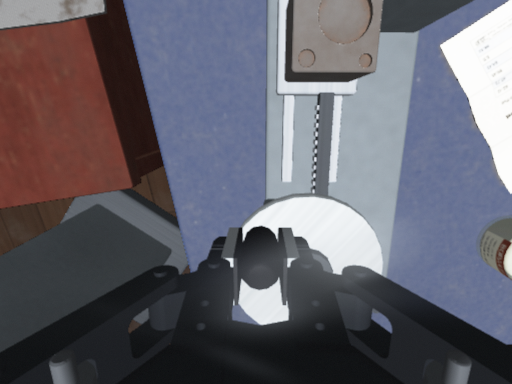

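```bash
python3 -m handwheel '[[-0.38,-0.21,0,0,0,0],[-0.41,-0.12,0,0,0,0],[-0.43,0,0,0,0,0],[-0.41,0.13,0,0,0,0],[0,0,0,0,0,0]]'
python3 -m handwheel '[[-0.35,0.25,0,0,0,0],[-0.26,0.34,0,0,0,0],[-0.15,0.40,0,0,0,0],[-0.03,0.43,0,0,0,0],[0,0,0,0,0,0]]'
python3 - <<'E'
from h import *
from workcell import bot
f=bot.grab_frame("wrist");cv2.imwrite(f"pics/e_wrist.png",f["pixels"])
s=bot.observe();p=np.load("p.npy");print(s["position"],s["force"],s["moment"],s["grip_width"])
w=p2w(p,(-12,-180,90));d=s["position"]-w;a=np.arctan2(d[1],d[0]);print(np.hypot(*d[:2]),np.degrees(a))
E
```

```text
clock: 7.05
position: [0.4577, -0.1636, 0.1044]
tool_rot: [3.139, -0.001, 0.626]
force: [5.4, -6.0, 5.2]
grip_width: 0.0187
clock: 7.68
position: [0.4636, -0.2026, 0.1044]
tool_rot: [3.14, -0.003, 0.628]
force: [7.3, 4.4, 6.4]
grip_width: 0.0187
[ 0.4634 -0.2025  0.1044] [8.3648 3.7186 5.3961] [ 0.759  -1.623   0.0036] 0.01883295201465741
0.034404169090668214 -137.93878164960066
```

View pics/e_wrist.png

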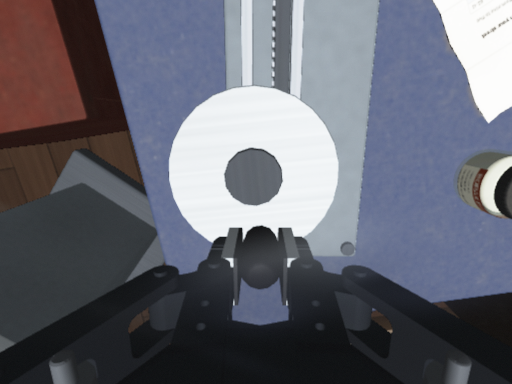

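```bash
cat > arc.py <<'E'
from h import *
from workcell import bot
import sys
s=bot.observe();p=np.load("p.npy");w=p2w(p,(-12,-180,90))+[.0007,.001,0]
d=s["position"]-w;a=np.arctan2(d[1],d[0]);print(s["clock"],"ang",np.degrees(a),"turned",(np.degrees(a)-83.43)%360/57.3,np.hypot(*d[:2]))
t=np.array([-np.sin(a),np.cos(a)]);print("Ftan",s["force"][:2]@t,"Frad",s["force"][:2]@[np.cos(a),np.sin(a)])
psi=s["tool_rot"][2];X=np.array([np.cos(psi),np.sin(psi)]);Y=np.array([np.sin(psi),-np.cos(psi)])
q=s["position"][:2];st=float(sys.argv[1])
for i in range(1,int(sys.argv[2])+1):
  n=w[:2]+.036*np.array([np.cos(a+st*i),np.sin(a+st*i)]);e=(n-q)/.025;q=n
  print("[%.2f,%.2f,0,0,0,0],"%(e@X,e@Y),end="")
E
python3 arc.py .2 8
```

```text
7.725 ang -137.49856209750016 turned 2.427075705104709 0.03559484458595603
Ftan 2.9097658574551413 Frad -8.679329989373029
[0.04,0.28,0,0,0,0],[0.12,0.26,0,0,0,0],[0.17,0.24,0,0,0,0],[0.21,0.20,0,0,0,0],[0.24,0.15,0,0,0,0],[0.27,0.10,0,0,0,0],[0.28,0.04,0,0,0,0],[0.29,-0.01,0,0,0,0],
```

```bash
python3 -m handwheel '[[0.05,0.28,0,0,0,0],[0.12,0.26,0,0,0,0],[0.17,0.24,0,0,0,0],[0.21,0.20,0,0,0,0],[0,0,0,0,0,0]]'; python3 arc.py .2 8
```

```text
clock: 8.35
position: [0.4881, -0.2145, 0.1043]
tool_rot: [3.141, -0.001, 0.628]
force: [1.9, 0.4, 9.9]
grip_width: 0.0191
8.35 ang -92.44711014715328 turned 3.2133139590374644 0.0360859622019774
Ftan 1.9191723639865117 Frad -0.4610529171906311
[0.24,0.15,0,0,0,0],[0.27,0.10,0,0,0,0],[0.28,0.05,0,0,0,0],[0.29,-0.01,0,0,0,0],[0.28,-0.07,0,0,0,0],[0.26,-0.12,0,0,0,0],[0.23,-0.17,0,0,0,0],[0.19,-0.21,0,0,0,0],
```

```bash
python3 -m handwheel '[[0.24,0.15,0,0,0,0],[0.27,0.10,0,0,0,0],[0,0,0,0,0,0]]'; python3 arc.py .1 8
python3 - <<'E'
from h import *
from workcell import bot
p=np.load("p.npy");f=bot.grab_frame("top")
cv2.imwrite("pics/f_top.png",cv2.resize(f["pixels"][110:260,170:330],None,fx=4,fy=4,interpolation=cv2.INTER_CUBIC))
f=bot.grab_frame("scene")
cv2.imwrite("pics/f_scene.png",cv2.resize(f["pixels"][150:290,210:370],None,fx=4,fy=4,interpolation=cv2.INTER_CUBIC))
E
```

```text
clock: 8.72
position: [0.5022, -0.2126, 0.1044]
tool_rot: [3.14, -0.001, 0.628]
force: [4.4, -2.2, 7.2]
grip_width: 0.0189
8.725 ang -69.91203416749991 turned 3.6065962623472965 0.036362236509668064
Ftan 3.414556366042967 Frad 3.555733123741956
[0.14,0.02,0,0,0,0],[0.14,0.02,0,0,0,0],[0.14,0.00,0,0,0,0],[0.14,-0.01,0,0,0,0],[0.14,-0.02,0,0,0,0],[0.14,-0.04,0,0,0,0],[0.13,-0.05,0,0,0,0],[0.13,-0.07,0,0,0,0],
```

View pics/f_scene.png

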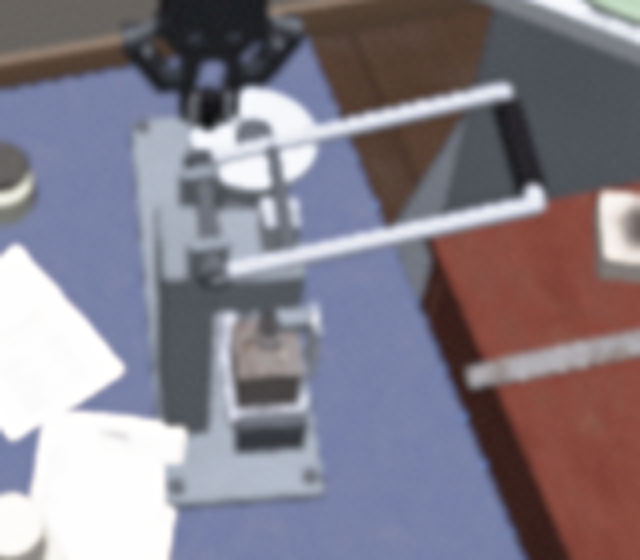

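View pics/f_top.png

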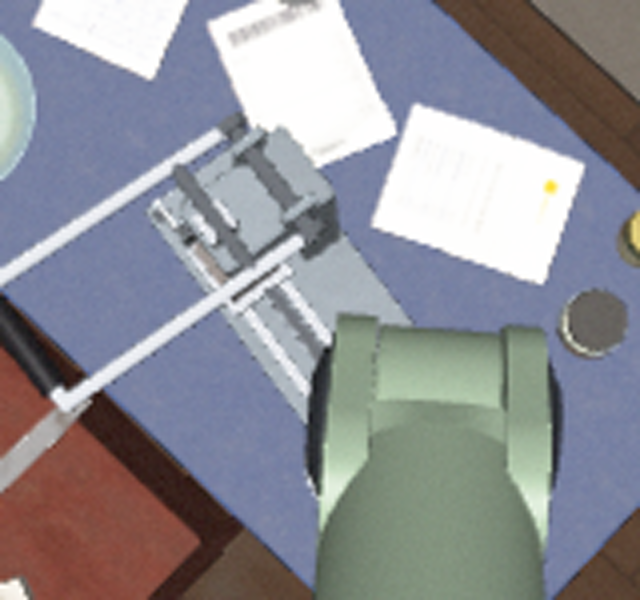

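```bash
python3 - <<'E'
from h import *
from workcell import bot
p=np.load("p.npy");f=bot.grab_frame("top")
for z in(.02,.03,.04):
  w=ray(f,(236,181.75),z);c,s=np.cos(p[2]),np.sin(p[2]);d=w[:2]-p[:2];print(z,c*d[0]+s*d[1],-s*d[0]+c*d[1])
E
python3 -m handwheel '[[0.28,0.02,0,0,0,0],[0.28,-0.03,0,0,0,0],[0,0,0,0,0,0]]'; python3 arc.py .2 8
```

```text
0.02 0.004736167725611733 -0.026900723674243926
0.03 0.004557723930310582 -0.028157054184941074
0.04 0.004379280135009432 -0.02941338469563823
clock: 9.25
position: [0.5076, -0.2086, 0.1032]
tool_rot: [-3.141, 0.01, 0.623]
force: [-22.0, -26.4, 9.7]
grip_width: 0.0189
9.25 ang -59.25720817698926 turned 3.792544359912928 0.03511933286357334
Ftan -32.44717658378058 Frad 11.445820297328533
[0.28,0.03,0,0,0,0],[0.28,-0.06,0,0,0,0],[0.26,-0.12,0,0,0,0],[0.24,-0.17,0,0,0,0],[0.20,-0.21,0,0,0,0],[0.15,-0.24,0,0,0,0],[0.10,-0.27,0,0,0,0],[0.05,-0.28,0,0,0,0],
```

```bash
python3 -m handwheel '[[-0.2,0.02,0,0,0,0],[0,0,0,0,0,0],[0,0,0,0,0,0]]'; python3 arc.py .2 1
python3 - <<'E'
from h import *
from workcell import bot
f=bot.grab_frame("scene")
cv2.imwrite("pics/g_scene.png",cv2.resize(f["pixels"][150:290,210:370],None,fx=4,fy=4,interpolation=cv2.INTER_CUBIC))
E
```

```text
clock: 9.62
position: [0.5072, -0.209, 0.1035]
tool_rot: [3.142, 0.003, 0.626]
force: [-3.7, -11.6, -1.8]
grip_width: 0.0188
9.625 ang -60.17446618084096 turned 3.77653636682651 0.03519560974209338
Ftan -8.944979012636614 Frad 8.241784212005896
[0.28,0.03,0,0,0,0],
```

View pics/g_scene.png

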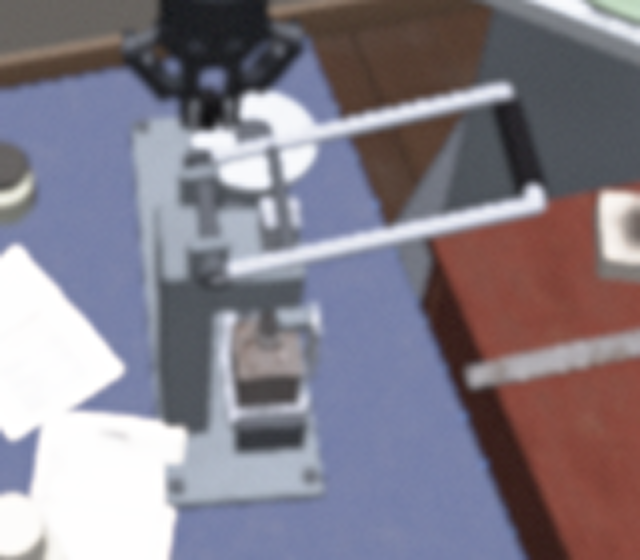

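```bash
python3 -m handwheel '[[0,0,0,0,0,0],[0,0,0,0,0,0],[0,0,0,0,0,0],[0,0,0,0,0,0],[0,0,0,0,0,0],[0,0,-0.5,0,0,0],[0,0,-1,0,0,0],[0,0,-1,0,0,0]]' -1 30
python3 -m handwheel '[[0,0,-1,0,0,0],[0,0,-1,0,0,0],[0,0,-1,0,0,0],[0,0,-1,0,0,0],[0,0,-1,0,0,0],[0,0,-1,0,0,0],[0,0,-1,0,0,0],[0,0,-0.5,0,0,0]]'
python3 - <<'E'
from h import *
from workcell import bot
p=np.load("p.npy");f=bot.grab_frame("wrist");cv2.imwrite("pics/h_wrist.png",f["pixels"])
s=bot.observe();print(s["clock"],s["position"],s["tool_rot"],s["force"])
for X in [(-139,0,287),(-139,33,287),(-139,-33,287),(-12,-180,96)]: print(X,p2w(p,X),proj(f,p2w(p,X)))
for x in bot.trace(f,"bail_bar")[:2]: print(x["score"],x["point"],x["region"].sum())
E
```

```text
clock: 10.68
position: [0.5088, -0.2067, 0.1678]
tool_rot: [3.141, -0.0, 0.628]
force: [-0.8, -0.9, 0.3]
grip_width: 0.085
clock: 11.68
position: [0.5089, -0.2067, 0.3557]
tool_rot: [3.14, -0.001, 0.628]
force: [-0.6, 1.1, -0.4]
grip_width: 0.0855
11.725 [ 0.5092 -0.2068  0.3565] [ 3.1393 -0.0016  0.6278] [ 0.0855 -0.4103  0.4291]
(-139, 0, 287) [0.5601 0.0291 0.287 ] [ -6.6904 -78.5544]
(-139, 33, 287) [0.5868 0.0484 0.287 ] [ -20.5859 -148.2814]
(-139, -33, 287) [0.5334 0.0097 0.287 ] [  5.891  -15.4216]
(-12, -180, 96) [ 0.489  -0.1794  0.096 ] [235.3365 164.9331]
0.9 [166.8, 12.6] 4876
```

View pics/h_wrist.png

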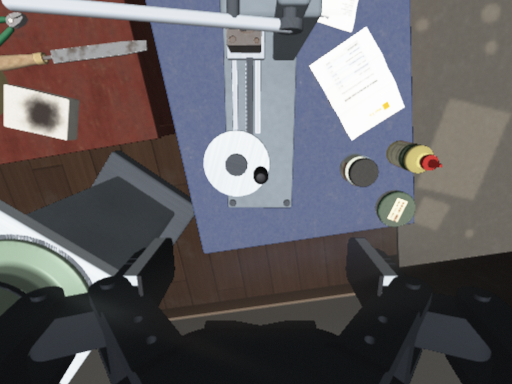

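```bash
python3 -m handwheel '[[0.7,-0.92,0,0,0,0],[0.7,-0.92,0,0,0,0],[0.7,-0.92,0,0,0,0],[0.7,-0.92,0,0,0,0],[0.7,-0.92,0,0,0,0],[0.7,-0.92,0,0,0,0],[0.7,-0.92,0,0,0,0],[0,0,0,0,0,0]]'
python3 - <<'E'
from h import *
from workcell import bot
p=np.load("p.npy");f=bot.grab_frame("wrist");cv2.imwrite("pics/i_wrist.png",f["pixels"])
s=bot.observe();print(s["clock"],s["position"],s["tool_rot"],s["force"])
for X in [(-139,0,287),(-139,33,287),(-139,-33,287),(45,0,238)]: print(X,p2w(p,X),proj(f,p2w(p,X)))
E
```

```text
clock: 12.78
position: [0.513, -0.0025, 0.3531]
tool_rot: [-3.14, 0.0, 0.631]
force: [0.9, 0.2, -0.4]
grip_width: 0.0855
12.825 [ 0.513  -0.004   0.3531] [-3.1409  0.0009  0.6294] [-0.0072 -0.7678 -0.3998]
(-139, 0, 287) [0.5601 0.0291 0.287 ] [262.9871 130.3263]
(-139, 33, 287) [0.5868 0.0484 0.287 ] [263.3009  80.5354]
(-139, -33, 287) [0.5334 0.0097 0.287 ] [262.6988 176.0497]
(45, 0, 238) [ 0.6681 -0.1199  0.238 ] [473.2502 128.28  ]
```

View pics/i_wrist.png

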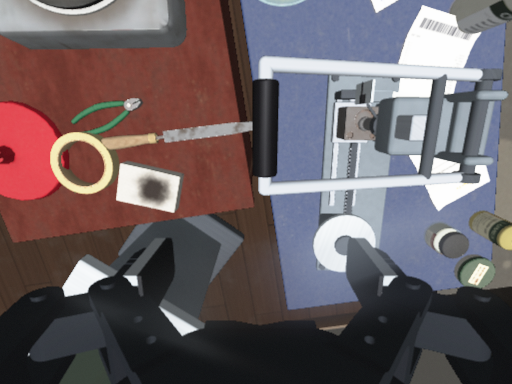

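```bash
python3 -m handwheel '[[0.77,0.03,0,0,0,0],[0.77,0.03,0,0,0,0],[0.77,0.02,0,0,0,0],[0,0,0,0,0,0],[0,0,0.85,0,0,0],[0,0,0.85,0,0,0],[0,0,0.85,0,0,0],[0,0,0.75,0,0,0]]'
python3 -m handwheel '[[0,0,0,0,0,0]]'
python3 - <<'E'
from h import *
from workcell import bot
f=bot.grab_frame("wrist");cv2.imwrite("pics/j_wrist.png",f["pixels"])
s=bot.observe();print(s["clock"],s["position"],s["tool_rot"],s["force"])
E
```

```text
clock: 13.82
position: [0.5606, 0.0264, 0.2703]
tool_rot: [3.142, 0.001, 0.627]
force: [-0.0, -0.0, 0.8]
grip_width: 0.0855
clock: 13.95
position: [0.5603, 0.0266, 0.2702]
tool_rot: [-3.141, 0.002, 0.627]
force: [0.8, 0.5, 0.3]
grip_width: 0.0857
14.0 [0.5609 0.0269 0.2713] [-3.1414  0.0009  0.6269] [1.4801 0.3942 0.6628]
```

View pics/j_wrist.png

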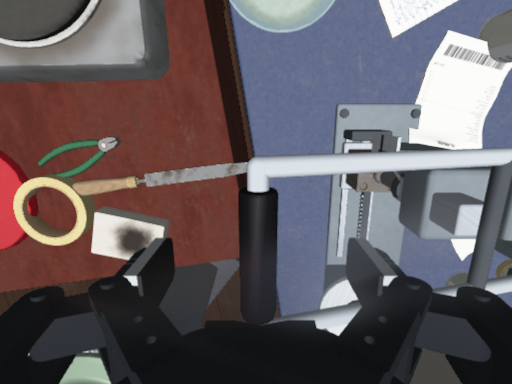

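```bash
python3 -m handwheel '[[0,0,0,0,0,0],[0,0,0,0,0,0],[0,0,0,0,0,0],[0,0,0,0,0,0],[0,0,0,0,0,0],[0,0,0,0,0,0]]' 1 40
python3 -m handwheel '[[0,-0.06,0.2,0,0,0],[0,-0.06,0.2,0,0,0],[0,-0.05,0.2,0,0,0],[0,-0.04,0.2,0,0,0],[0,0,0,0,0,0]]'
python3 - <<'E'
from h import *
from workcell import bot
f=bot.grab_frame("wrist");cv2.imwrite("pics/k_wrist.png",f["pixels"])
s=bot.observe();print(s["clock"],s["position"],s["tool_rot"],s["force"],s["grip_width"])
E
```

```text
clock: 14.75
position: [0.561, 0.0283, 0.2716]
tool_rot: [-3.141, 0.0, 0.628]
force: [-4.1, 2.3, 6.2]
grip_width: 0.0168
clock: 15.38
position: [0.5586, 0.0316, 0.2517]
tool_rot: [3.14, -0.001, 0.628]
force: [-1.0, -3.3, 6.3]
grip_width: 0.0169
15.425 [0.5587 0.0316 0.2518] [ 3.1404 -0.0007  0.6275] [ 0.0062 -2.0063  8.0067] 0.016600235830184034
```

View pics/k_wrist.png

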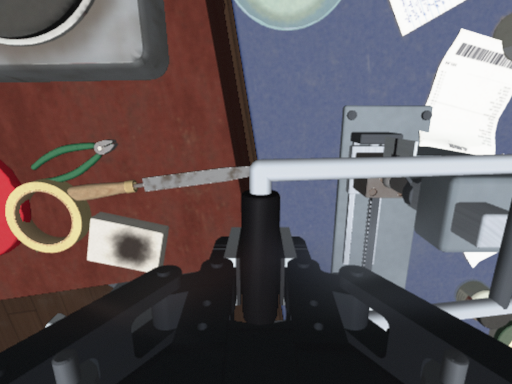

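```bash
python3 -m handwheel '[[0,-0.04,0.2,0,0,0],[0,-0.03,0.2,0,0,0],[0,-0.01,0.2,0,0,0],[0,-0.01,0.2,0,0,0],[0,0,0.2,0,0,0],[0,0,0,0,0,0]]'
python3 - <<'E'
from h import *
from workcell import bot
p=np.load("p.npy")
s=bot.observe();print(s["clock"],s["position"],s["tool_rot"],s["force"],s["grip_width"])
f=bot.grab_frame("wrist");cv2.imwrite("pics/l_wrist.png",f["pixels"])
for th in(.1,.15,.2,.23,.267):
  a=.26-th;q=lambda y:(45-190.4*np.cos(a),y,238+190.4*np.sin(a))
  print(th,proj(f,p2w(p,q(43))),proj(f,p2w(p,q(33))))
f=bot.grab_frame("scene")
for th in(.1,.15,.2,.23,.267):
  a=.26-th;q=lambda y:(45-190.4*np.cos(a),y,238+190.4*np.sin(a))
  print(th,proj(f,p2w(p,q(43))),proj(f,p2w(p,q(-43))))
cv2.imwrite("pics/l_scene.png",cv2.resize(f["pixels"][150:290,210:370],None,fx=4,fy=4,interpolation=cv2.INTER_CUBIC))
E
```

```text
clock: 16.18
position: [0.5573, 0.0334, 0.2268]
tool_rot: [3.141, -0.001, 0.627]
force: [-0.9, -3.0, 8.2]
grip_width: 0.0167
16.175 [0.5573 0.0334 0.2268] [ 3.1405 -0.0006  0.6275] [-0.8659 -3.0228  8.2372] 0.016673579997151456
0.1 [263.1265 184.9404] [263.0453 211.2633]
0.15 [259.5461 179.3599] [259.5525 203.7377]
0.2 [257.6163 174.5865] [257.6627 197.2767]
0.23 [257.106  172.0442] [257.1607 193.8267]
0.267 [257.0398 169.1929] [257.0931 189.9498]
0.1 [344.3069 205.0692] [336.0405 176.9889]
0.15 [344.0531 207.3829] [335.8679 179.4002]
0.2 [343.6034 209.6842] [335.5092 181.7987]
0.23 [343.2421 211.0567] [335.2067 183.2292]
0.267 [342.7044 212.7389] [334.7459 184.9826]
```

View pics/l_wrist.png

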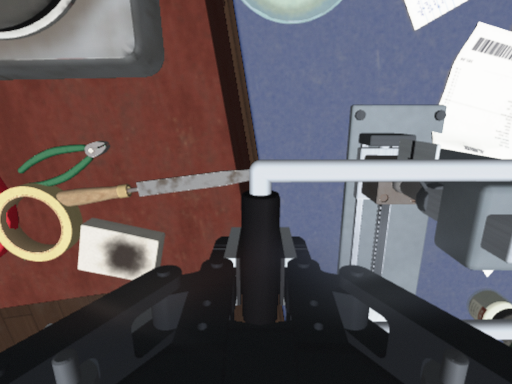

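View pics/l_scene.png

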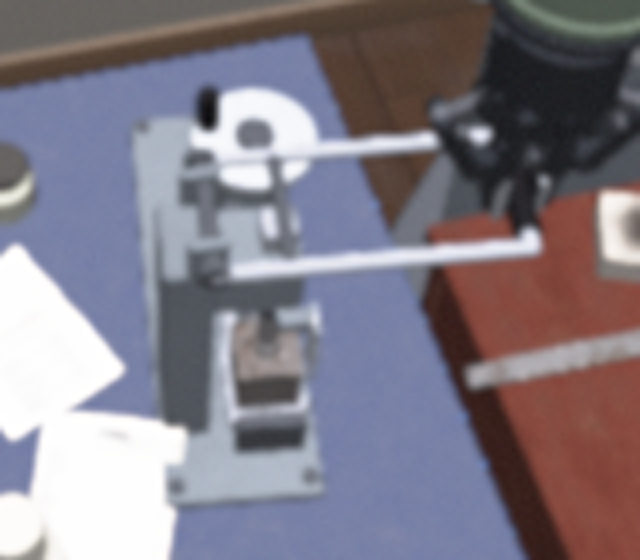

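```bash
python3 -m handwheel '[[0,0,0.11,0,0,0],[0,0,0.11,0,0,0],[0,0,0,0,0,0],[0,0,0,0,0,0],[0,0,0,0,0,0],[0,0,0,0,0,0]]'
python3 - <<'E'
from h import *
from workcell import bot
p=np.load("p.npy")
s=bot.observe();print(s["clock"],s["position"],s["tool_rot"],s["force"],s["grip_width"])
f=bot.grab_frame("scene")
# pointer/plate region
cv2.imwrite("pics/m_scene.png",cv2.resize(f["pixels"][190:270,240:350],None,fx=7,fy=7,interpolation=cv2.INTER_CUBIC))
for th in(0,.2,.267,.3):
  a=.26-th;q=lambda y:(45-190.4*np.cos(a),y,238+190.4*np.sin(a))
  print(th,(proj(f,p2w(p,q(43)))-[240,190])*7)
f=bot.grab_frame("wrist");cv2.imwrite("pics/m_wrist.png",f["pixels"])
E
```

```text
clock: 17.02
position: [0.5573, 0.0335, 0.2215]
tool_rot: [3.141, -0.001, 0.627]
force: [-2.0, -1.4, 9.3]
grip_width: 0.017
17.025 [0.5573 0.0335 0.2215] [ 3.1406 -0.0006  0.6275] [-2.0463 -1.3547  9.2917] 0.017002247102038345
0 [729.4269  72.9918]
0.2 [725.2241 137.7894]
0.267 [718.9308 159.1721]
0.3 [714.9866 169.595 ]
```

View pics/m_scene.png

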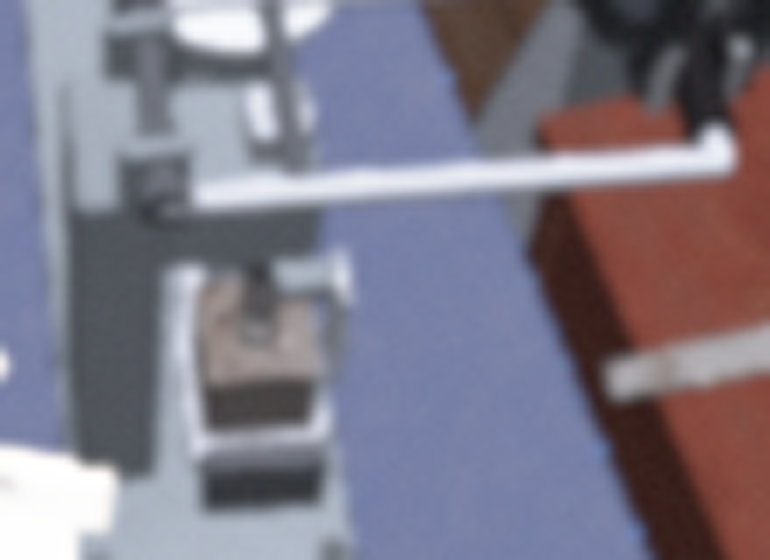

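View pics/m_wrist.png

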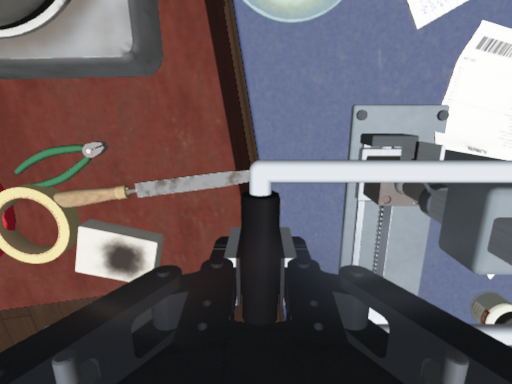

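```bash
python3 - <<'E'
from h import *
from workcell import bot
p=np.load("p.npy");f=bot.grab_frame("scene")
w=p2w(p,(-12,-180,90))+[.0007,.001,0]
for d in(-45,-52,-59,-66,-75,-90):
  a=np.radians(d);k=w+[.036*np.cos(a),.036*np.sin(a),.024];print(d,proj(f,k),end=" ")
for x in bot.trace(f,"crank_knob")[:3]: print(x["score"],x["point"],x["region"].sum())
s=bot.observe();print(s["clock"],s["position"],s["qd"])
cv2.imwrite("pics/n_scene.png",cv2.resize(f["pixels"][160:205,240:300],None,fx=10,fy=10,interpolation=cv2.INTER_CUBIC))
E
```

```text
-45 [262.2875 180.8682] -52 [261.9943 179.7556] -59 [261.8796 178.6315] -66 [261.9438 177.5128] -75 [262.2854 176.1087] -90 [263.4709 173.9394] 0.55 [258.8, 177.3] 60
17.225 [0.5573 0.0335 0.2215] [ 0.001  -0.0005 -0.0001 -0.0005 -0.0012  0.0006 -0.0001]
```

View pics/n_scene.png

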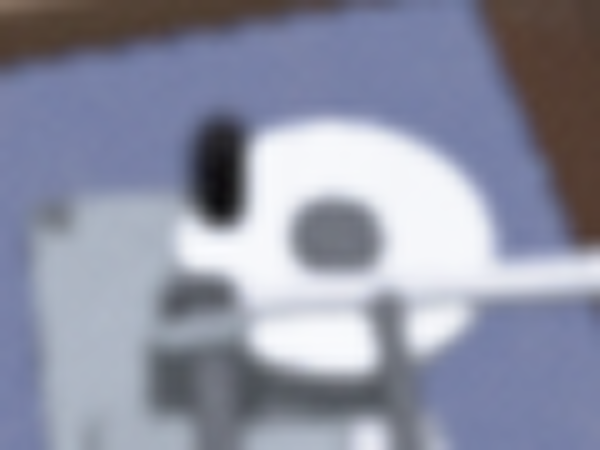

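```bash
python3 - <<'E'
from workcell import bot
print(bot.job_done()); print(bot.observe()["clock"])
E
```

```text
the job is handed in; nothing more can be done
None
the job is handed in; nothing more can be done
```

I wound the handwheel until the carriage reached the end stop, then pressed the bail lever to about the 12 mm mark. The job was handed in at about 17 s with the hand still holding the lever there. No verdict was reported, so the results below are my own measurements.

- **Handwheel and carriage:** I gripped the crank knob and carried it about 3.8 rad counter-clockwise. It then came up against a hard stop at about 32 N, and the picture showed the slide up against the end stop. After I let go, the knob was still at the same angle to within a few degrees.
- **Lever and ram:** I pinched the bar with a 40 N grip setting and lowered it 50.1 mm. That works out to a lever angle of about 0.266 rad, or about 12 mm of ram travel. The lever's corner in the scene picture agreed with this at about 0.267 rad. The arm was at rest, and the bar had not slipped in the fingers.
- **Less certain checks:**
  - The scene camera is too coarse to read the pointer against the long mark, so the depth comes from the bar's position.
  - The vertical force read about 9 N, but it already showed about 6 N right after closing on the bar. I relied on the grip and the position, not on that reading.
- **Bottle, jar and tin:** the arm never went near them. I did not measure their positions again at the end.

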